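# Wind the sprung take-up wheel and lock it with its pin

### The job

Lock the sprung take-up wheel for a reel change: take the locking pin from its stand, put it into the hole in the wheel, and use it as a handle to wind the wheel counterclockwise against its spring until the pin drops into the lock hole hidden beneath the wheel. Push the pin fully home and let go, so that the wheel stays locked. Feel for the hole gently, never forcing the pin (press with 25 N at most), do not let the wheel snap back, and leave the other things on the table where they are.

Things in the scene. Friction and masses are not known exactly. Their poses are not given: they have to be found in the camera images.
- takeup_base: grey round base of the take-up unit, 184 mm across and 10 mm thick, screwed to the table; origin at the centre of its underside on the wheel's axis, z up; its x axis points at the wheel's hole while the wheel is at rest
- wheel_axis (a point): point on the wheel's axis at the wheel's upper face, 40 mm above the table. Beneath the wheel lies a fixed dark steel lock ring, 152 mm across, smooth flat top 26 mm above the table, with one lock hole, 13.5 mm wide, 16 mm deep, 60 mm from the axis, 0.35 to 1.25 rad counterclockwise from the base's x axis; where exactly is not known and must be felt with the pin
- takeup_wheel (a joint): angle of the wheel in rad, 0 at rest against its stop, growing as it turns counterclockwise seen from above, at most 1.6. A spring pulls it back: about 2.5 N at the hole when at rest, 6.5 N at 0.8 rad; released, it snaps back
- wheel_hole (a point): centre of the only hole (13.5 mm wide, right through) in the aluminium wheel, at its upper face, 60 mm from the axis; turns with the wheel, x outward, z up. The wheel is a flat disc 168 mm across, 12 mm thick, 2 mm above the lock ring; hub with coil spring 34 mm across, up to 58 mm above the table. A pin in the hole stands on the ring until it meets the lock hole
- lock_pin: steel locking pin, 0.1 kg, upright in the stand: smooth round shank 12 mm thick, 28 mm long, chamfered 1.2 mm; collar 22 mm across, 4 mm high; fluted round grip 24 mm across, 38 mm high. Origin at the centre of the shank's lower end, z up along the pin. The lower end is 26 mm above the table on the lock ring, 12 mm when fully home (collar on the wheel)
- lock_pin_tip (a point): centre of the lower end of the pin's shank
- pin_stand: grey plastic block 50x50x34 mm on a 70x50x4 mm foot screwed to the table, with a 15 mm hole in which the pin stands, collar on the block's top; origin at the centre of the underside, z up
- oil_vial: bystander: small glass vial with white cap, 28 mm wide, 57 mm tall, standing; origin at the centre of its underside
- media_bottle: bystander: amber bottle, 52 mm wide, 104 mm tall, standing; origin at the centre of its underside
- bench_timer: bystander: white bench timer, 42x66x50 mm; origin at the centre of its underside

How it is judged:
On the way, in this order (a step that is already met when the one before it is completed fails the run):
1. the pin stands in the wheel's hole with the wheel still at rest (x of lock_pin_tip in the frame of wheel_hole between -0.004 and 0.004 m and y of lock_pin_tip in the frame of wheel_hole between -0.004 and 0.004 m and angle between lock_pin's own z axis and vertical below 0.2 rad and height (world z) of lock_pin_tip below 0.033 m and value of joint takeup_wheel below 0.15 rad), for 0.1 s.
2. the wheel is wound more than 0.2 rad with the pin in its hole (x of lock_pin_tip in the frame of wheel_hole between -0.004 and 0.004 m and y of lock_pin_tip in the frame of wheel_hole between -0.004 and 0.004 m and angle between lock_pin's own z axis and vertical below 0.2 rad and height (world z) of lock_pin_tip below 0.033 m and value of joint takeup_wheel above 0.2 rad), for 0.1 s.
At the end, for the whole second after the job is handed in: the pin stands in the wheel's hole (within 4 mm of its centre, within 0.2 rad of upright) and in the lock hole, fully home: its lower end at most 15.5 mm above the table; the wheel stays locked between 0.28 and 1.35 rad; all at rest and let go (x of lock_pin_tip in the frame of wheel_hole between -0.004 and 0.004 m and y of lock_pin_tip in the frame of wheel_hole between -0.004 and 0.004 m and angle between lock_pin's own z axis and vertical below 0.2 rad and height (world z) of lock_pin_tip below 0.0155 m and value of joint takeup_wheel between 0.28 and 1.35 rad and linear speed of lock_pin below 0.02 m/s and velocity of joint takeup_wheel below 0.1 rad/s); the robot touches nothing.
It fails at once if the pin is forced against the take-up unit with more than 100 N, all its contacts with ring and wheel added up, the spring's side load included (contact force between lock_pin and takeup_base above 100 N).
It fails at once if the wheel snaps back (faster than 4 rad/s) (velocity of joint takeup_wheel below -4 rad/s).
It fails at once if a bystander is moved more than 30 mm (distance of any of oil_vial, media_bottle, bench_timer from where it was at the start of the episode above 0.03 m).
It also fails if it takes over 72 s, if anything falls off the work surface, if the arm or the gripper's body presses on something with over 40 N, if the wrist force passes 120 N, or if a joint passes its speed limit or range.

### The arm

A 6-joint arm with a two-finger parallel gripper is mounted at the origin on a cart in front of the work surface, level with it; the furniture and walls round the work are solid. World frame = base frame: x ahead of the robot, y to its left, z up, the work surface at z = 0. Lengths are in m, angles in rad, forces in N, time in s.
With the tool pointing down it reaches from about 0.375 to 0.925 m from the base axis. Payload 5.7 kg.
Tool frame: the origin (TCP) lies on the centre line of the jaws, within the pads' length; the fingertips stand 11 mm ahead of it and the grasp point (between the pads) lies 8 mm behind it (arm.nose_length is the z of the fingertips in the tool frame, in m); z points along the fingers, y is the line along which they close (so a half turn about z gives the same grasp; the last joint's range is limited). The gripper opens to 88 mm and grips with 3 to 60 N. Pads are 20 mm wide; open, the fingers measure 115 mm over their backs; the gripper's body (75 mm by 178 mm) begins 61 mm behind the grasp point.
Start: joints at [-1.313, 0.359, 1.51, -0, 1.272, -0.115], TCP at [0.219, -0.559, 0.234] pointing down, gripper open.
Joint ranges: [-2.97, 2.97], [-1.01, 2.36], [0.21, 2.38], [-0.96, 4.11], [0.2, 2.71], [-2.98, 2.98]. Speed limits (rad/s): [2.39, 2.39, 3.14, 3.14, 3.14, 3.14].

### API

Orientations are given as a unit quaternion [w, x, y, z].
In Python, from bench import observe, capture, camera_model, arm gives the robot as it stands.
- The arm moves only by the tool apply_moves, never from a script. Its argument "commands" is a list of rows, each a list of 5 numbers: the finger opening in mm, from 0 to 87.8, then the shift along the tool's x, y, z in mm, then the turn about the tool's z in rad. A call has 1 to 5 rows; each row is the pose to reach, as a shift and turn from the pose commanded when the call began, along the tool's axes at that moment; what a row does not reach only later rows make up. A row lasts 1/8 s, in which the tool goes at most 62.5 mm and 10.7 degrees, less where a joint would pass 70% of its speed; a pose out of reach is approached as far as the arm can. A call with a gripper value outside its range is refused whole. The fingers move at their own pace and stop on an object; the grip force is fixed at half the most. Time passes only in rows, so rows that repeat a pose let the fingers close. It gives the time, the measured TCP pose, the force, the opening and the grip force at its end, in the units of the state.
- observe(): the state, without advancing time (a new reading comes with each control period).
- capture(name): name is "side" or "top"; returns the picture (420x560x3 uint8, red, green, blue); there is no depth.
- camera_model(name): a dict with "intrinsics" (3x3 intrinsics, pixels), "world_to_cam" (4x4, takes a point from world to camera coordinates). Camera axes: x right, y down, z forward; pixel columns grow to the right and rows downward; lengths in m; the calibration is good to about 2 mm. A picture is of the moment at which its call begins. camera_model takes no time and is no camera call.
- arm.job_done(): hands the job in; it is judged then, once.
The state is a dict: "t": time; "qpos": joint angles; "joint_velocities": joint speeds; "effort": joint torques, N m; "tcp_pos": TCP position; "ee_rot": TCP orientation; "contact_force": force on the tool from outside, world axes, zero at the start; "torque": the same for the moment, N m; "opening": finger opening in m; "grasp_force": force on a finger pad.
Only numpy, scipy, OpenCV 4.12 (cv2) and the standard library are available. Lean on these libraries where they do the work, as an engineer would, in place of code of your own. Each camera call takes 0.05 s, during which the arm holds its last target. There are 200 camera calls.

## Working session

There is one attempt and no reset: what is moved stays moved. The work goes in short steps, Python scripts to look and compute and a tool call to move; the robot and the scene stay as the last step left them, time stands still between calls to the robot, and variables do not carry over. Pictures are saved under pics/ and viewed, at most 10 in all, crops included, and the job is handed in when it is done.

Besides the shell and the picture viewer there is one more tool, called after "Emit:" as a command line: name --pt "numbers of a row" for each row, then --argument value for the rest. apply_moves: Moves the arm, as the interface text tells. Its arguments: {"type":"object","properties":{"commands":{"type":"array","items":{"type":"array","items":{"type":"number"}}}},"required":["commands"]}

```bash
mkdir -p pics
python3 - <<'E'
from bench import *
import cv2
for n in("side","top"):
    cv2.imwrite(f"pics/{n}0.png",capture(n)[:,:,::-1]); m=camera_model(n); print(n,m)
print(observe())
E
```

```text
side {'intrinsics': array([[414.54559402,   0.        , 283.90491114],
       [  0.        , 414.54559402, 203.90502077],
       [  0.        ,   0.        ,   1.        ]]), 'world_to_cam': array([[ 0.95916644, -0.28261774,  0.01126748, -0.59179782],
       [-0.15534719, -0.55968084, -0.81401758,  0.05200686],
       [ 0.236362  ,  0.77902797, -0.58073095,  0.85728542],
       [ 0.        ,  0.        ,  0.        ,  1.        ]])}
top {'intrinsics': array([[439.58344738,   0.        , 278.97667852],
       [  0.        , 439.58344738, 212.09720232],
       [  0.        ,   0.        ,   1.        ]]), 'world_to_cam': array([[-0.0054864 , -0.9996897 ,  0.02429815, -0.14946662],
       [-0.98922004,  0.00186999, -0.14642476,  0.55288187],
       [ 0.14633389, -0.02483956, -0.98892335,  0.98873076],
       [ 0.        ,  0.        ,  0.        ,  1.        ]])}
{'t': 0.1, 'qpos': array([-1.31309723e+00,  3.59425418e-01,  1.51128466e+00,  6.29376153e-06,
        1.27253516e+00, -1.15110414e-01]), 'joint_velocities': array([ 3.29447268e-04, -1.91839602e-03, -2.45293673e-03, -1.18600177e-03,
        1.68137578e-03,  1.82229480e-05]), 'effort': array([ 9.42336010e-05, -5.16355991e+01, -2.71406114e+01,  6.77102711e-02,
        2.76623829e-02, -1.45966089e-05]), 'tcp_pos': array([ 0.21837633, -0.55820901,  0.23291321]), 'ee_rot': array([-8.24408284e-04,  9.82676718e-01,  1.85326161e-01, -5.58605945e-05]), 'contact_force': array([-0.64747743, -0.14950898,  0.58418713]), 'torque': array([ 0.05067923,  0.04149295, -0.03243666]), 'grasp_force': 0.0, 'opening': 0.08790786230104179}
```

View pics/top0.png

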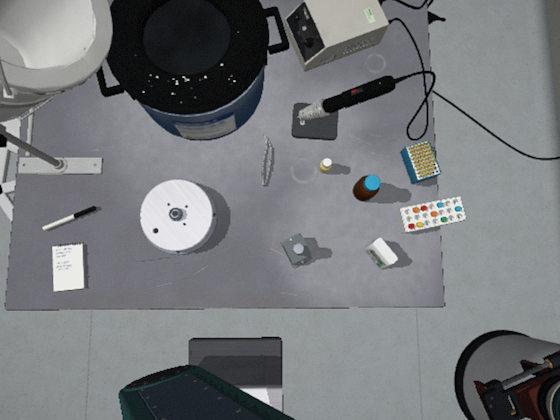

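View pics/side0.png

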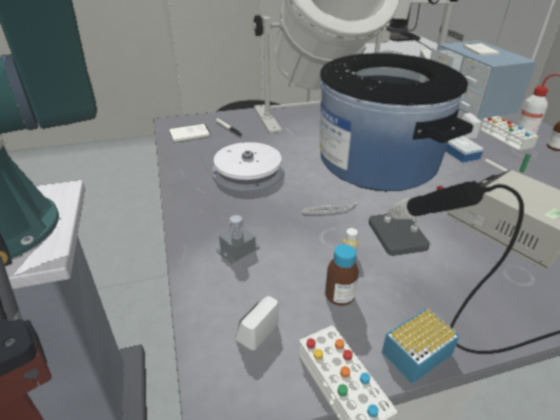

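Top view: the wheel is centred near (178,215), with a dark hole at about (156,231). The pin and stand are near (297,248), vial (326,165), bottle (367,187), timer (382,252). Next I'll zoom in.

```bash
cat > h.py <<'E'
import numpy as np, cv2
from bench import *
def ray(n,uv,z):
    m=camera_model(n);K=m["intrinsics"];T=np.array(m["world_to_cam"]);R=T[:3,:3];c=-R.T@T[:3,3]
    d=R.T@np.linalg.inv(K)@np.array([uv[0],uv[1],1.]);return c+d*(z-c[2])/d[2]
def proj(n,p):
    m=camera_model(n);T=np.array(m["world_to_cam"]);q=m["intrinsics"]@(T[:3,:3]@np.array(p)+T[:3,3]);return q[:2]/q[2]
def crop(im,u,v,w,h,s):
    return cv2.resize(im[v:v+h,u:u+w],None,fx=s,fy=s,interpolation=cv2.INTER_CUBIC)
E
python3 - <<'E'
from h import *
t=cv2.imread("pics/top0.png");s=cv2.imread("pics/side0.png")
a=np.hstack([crop(t,130,170,100,75,4),crop(t,260,215,100,75,4)])
b=np.hstack([crop(s,200,130,100,75,4),crop(s,190,195,100,75,4)])
cv2.imwrite("pics/c1.png",np.vstack([a,b]))
E
```

```text
(no output)
```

View pics/c1.png

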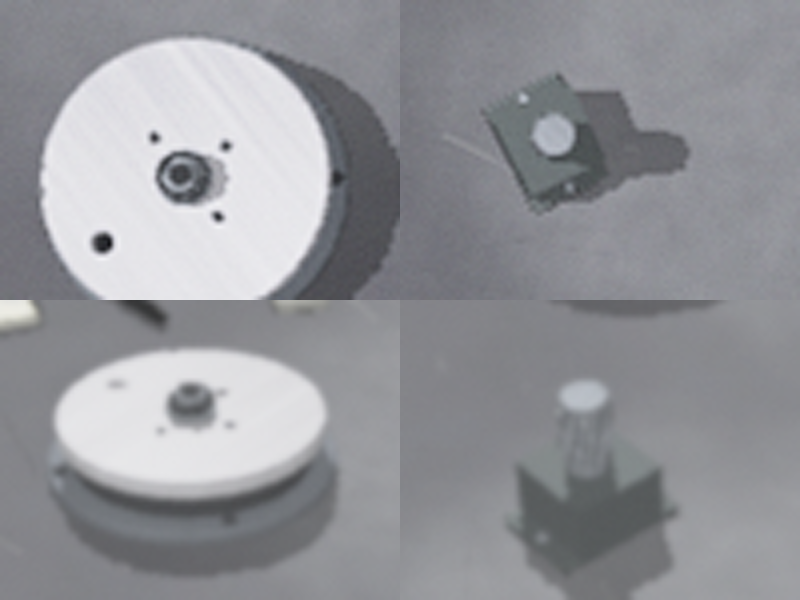

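Hole is at top px (155.5,230.5) and side px (229.2,151). Pin top is at top px (298.2,248.5) and side px (236,218.7).

Run:
```python
from h import *
t=cv2.imread("pics/top0.png")
m=(t.min(2)>165).astype(np.uint8);n,l,st,c=cv2.connectedComponentsWithStats(m);k=l[200,160]
cs,_=cv2.findContours((l==k).astype(np.uint8),0,1);hull=cv2.convexHull(max(cs,key=cv2.contourArea))
P=np.array([ray("top",p[0],.04)[:2] for p in hull]);
(cx,cy),r=cv2.minEnclosingCircle(P.astype(np.float32));print("wheel",cx,cy,r, cv2.fitEllipse(P.astype(np.float32)))
g=t[224:238,149:163].min(2).astype(float);w=np.clip(130-g,0,None);v,u=np.mgrid[224:238,149:163];uv=(np.sum(u*w)/w.sum(),np.sum(v*w)/w.sum())
h=ray("top",uv,.04);print(uv,h,ray("side",(229.2,151),.04),np.hypot(h[0]-cx,h[1]-cy),np.arctan2(h[1]-cy,h[0]-cx))
for z in(.072,.076,.08):print(z,ray("top",(298.2,248.5),z),ray("side",(236,218.7),z))
```

```text
wheel 0.548271119594574 0.08973708003759384 0.08444308489561081 ((0.5483293533325195, 0.08973398059606552), (0.16722065210342407, 0.16832782328128815), 125.15148162841797)
(np.float64(155.4373970345964), np.float64(230.31301482701812)) [0.51049275 0.13554762 0.04      ] [0.51042358 0.13469315 0.04      ] 0.05937853636182267 2.2603972094656157
0.072 [ 0.46497423 -0.19363833  0.072     ] [ 0.46631188 -0.19078002  0.072     ]
0.076 [ 0.46471753 -0.19336472  0.076     ] [ 0.46552654 -0.19596236  0.076     ]
0.08 [ 0.46446083 -0.19309111  0.08      ] [ 0.46474121 -0.2011447   0.08      ]
```

Emit:
apply_moves --pt "87.8 50 -34 0 0.1" --pt "87.8 100 -69 0 0.2" --pt "87.8 150 -104 0 0.3" --pt "87.8 200 -138 0 0.373" --pt "87.8 250 -172 0 0.373"

```text
t: 0.72
tcp_pos: [0.3894, -0.3057, 0.2335]
ee_rot: [-0.0, 1.0, -0.001, -0.0]
contact_force: [1.6, -0.4, -0.3]
opening: 0.0879
grasp_force: 0.0
```

```bash
cat >> h.py <<'E'
from scipy.spatial.transform import Rotation as Ro
def st(target=None):
    s=observe();q=s["ee_rot"];R=Ro.from_quat([q[1],q[2],q[3],q[0]]).as_matrix()
    print("t %.2f tcp"%s["t"],s["tcp_pos"].round(4),"yaw %.3f"%np.arctan2(R[1,0],R[0,0]),"zax",R[:,2].round(3),"F",s["contact_force"].round(1),"open %.4f g %.1f"%(s["opening"],s["grasp_force"]),"q6 %.2f"%s["qpos"][5])
    if target is not None: print("shift mm",(R.T@(np.array(target)-s["tcp_pos"])*1000).round(1))
E
python3 -c "
from h import *
st([.465,-.194,.12])"
```

```text
t 0.72 tcp [ 0.3894 -0.3057  0.2335] yaw -0.001 zax [-0.  0. -1.] F [ 1.6 -0.4 -0.3] open 0.0879 g 0.0 q6 0.77
shift mm [  75.5 -111.8  113.5]
```

Emit:
apply_moves --pt "87.8 38 -56 20 0" --pt "87.8 75.5 -112 60 0" --pt "87.8 75.5 -112 113 0" --pt "87.8 75.5 -112 113 0" --pt "87.8 75.5 -112 113 0"

```text
t: 1.35
tcp_pos: [0.4641, -0.196, 0.1211]
ee_rot: [-0.0, 1.0, -0.0, -0.0]
contact_force: [0.1, 0.1, 0.9]
opening: 0.0877
grasp_force: 0.0
```

Run:
```python
from h import *
st([.465,-.194,.052])
a=capture("side")[:,:,::-1];b=capture("top")[:,:,::-1]
u,v=proj("side",[.465,-.194,.076]).astype(int);x,y=proj("top",[.465,-.194,.076]).astype(int)
cv2.imwrite("pics/c2.png",np.hstack([crop(a,u-50,v-75,100,150,4),crop(b,x-50,y-75,100,150,4)]));print(u-50,v-75,x-50,y-75)
```

```text
t 1.35 tcp [ 0.4641 -0.196   0.1211] yaw -0.000 zax [-0.001  0.    -1.   ] F [0.1 0.1 0.9] open 0.0877 g 0.0 q6 1.03
shift mm [ 0.9 -2.  69.1]
185 143 248 173
```

View pics/c2.png

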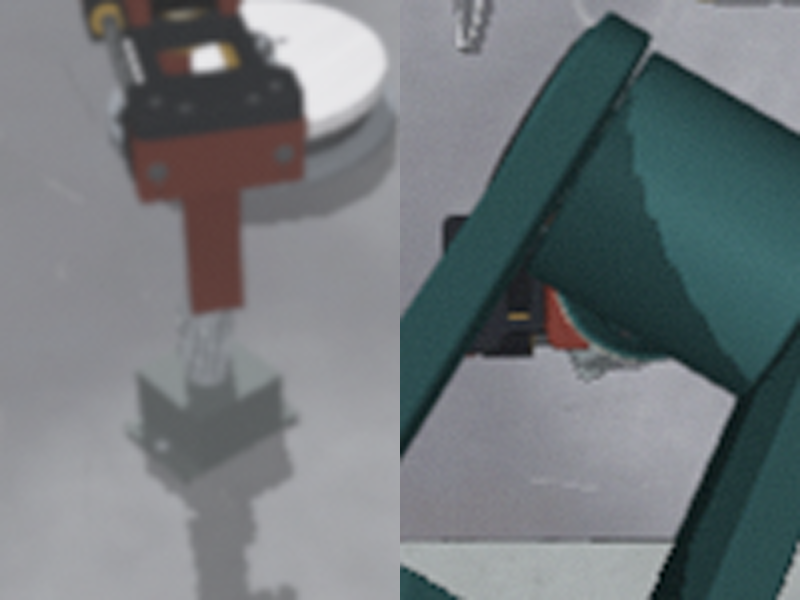

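Side crop: the arm hides most of the pin; the finger is right in front of it and lined up at column ~213. The estimate holds, so I'll descend and grip.

Emit:
apply_moves --pt "87.8 1 -2 33 0" --pt "87.8 1 -2 66 0" --pt "87.8 1 -2 66 0" --pt "15 1 -2 66 0" --pt "15 1 -2 66 0"

```text
t: 2.08
tcp_pos: [0.4664, -0.1945, 0.0564]
ee_rot: [0.001, 1.0, -0.0, 0.001]
contact_force: [-0.2, 0.4, 0.2]
opening: 0.0712
grasp_force: 0.0
```

Emit:
apply_moves --pt "15 0 0 0 0" --pt "15 0 0 0 0" --pt "15 0 0 0 0"

```text
t: 2.45
tcp_pos: [0.4653, -0.1935, 0.0548]
ee_rot: [0.0, 1.0, -0.0, 0.0]
contact_force: [-0.5, 0.4, -0.4]
opening: 0.0413
grasp_force: 0.0
```

```bash
python3 -c "
from h import *
st([.5105,.135,.16])"
```

```text
t 2.45 tcp [ 0.4653 -0.1935  0.0548] yaw -0.000 zax [ 0. -0. -1.] F [-0.5  0.4 -0.4] open 0.0413 g 0.0 q6 1.04
shift mm [  45.2 -328.5 -105.2]
```

Emit:
apply_moves --pt "15 0 0 0 0" --pt "15 0 0 0 0" --pt "15 0 0 0 0" --pt "15 0 0 0 0"

```text
t: 2.95
tcp_pos: [0.4652, -0.1936, 0.0546]
ee_rot: [-0.0, 1.0, -0.0, -0.0]
contact_force: [-0.2, -0.2, -1.0]
opening: 0.0233
grasp_force: 30.0
```

Gripped: opening 23.3 mm at 30 N. Lift.

Emit:
apply_moves --pt "15 0 0 -20 0" --pt "15 0 0 -45 0" --pt "15 0 0 -75 0" --pt "15 0 -20 -100 0" --pt "15 0 -60 -105 0"

```text
t: 3.58
tcp_pos: [0.4667, -0.1343, 0.1613]
ee_rot: [0.001, 1.0, -0.001, 0.002]
contact_force: [0.4, 0.2, -1.8]
opening: 0.0237
grasp_force: 30.0
```

Emit:
apply_moves --pt "15 8 -60 0 0" --pt "15 16 -120 0 0" --pt "15 25 -175 0 0" --pt "15 33 -225 0 0" --pt "15 36 -250 0 0"

```text
t: 4.2
tcp_pos: [0.5011, 0.1191, 0.1595]
ee_rot: [-0.0, 1.0, 0.001, -0.0]
contact_force: [0.2, 0.3, -1.5]
opening: 0.0236
grasp_force: 30.0
```

Run:
```python
from h import *
st([.5105,.135,.16])
a=capture("side")[:,:,::-1]
cv2.imwrite("pics/c3.png",crop(a,170,50,133,100,6));
```

```text
t 4.20 tcp [0.5011 0.1191 0.1595] yaw 0.002 zax [-0.     0.001 -1.   ] F [ 0.2  0.3 -1.5] open 0.0236 g 30.0 q6 1.67
shift mm [  9.4 -15.9  -0.5]
```

View pics/c3.png

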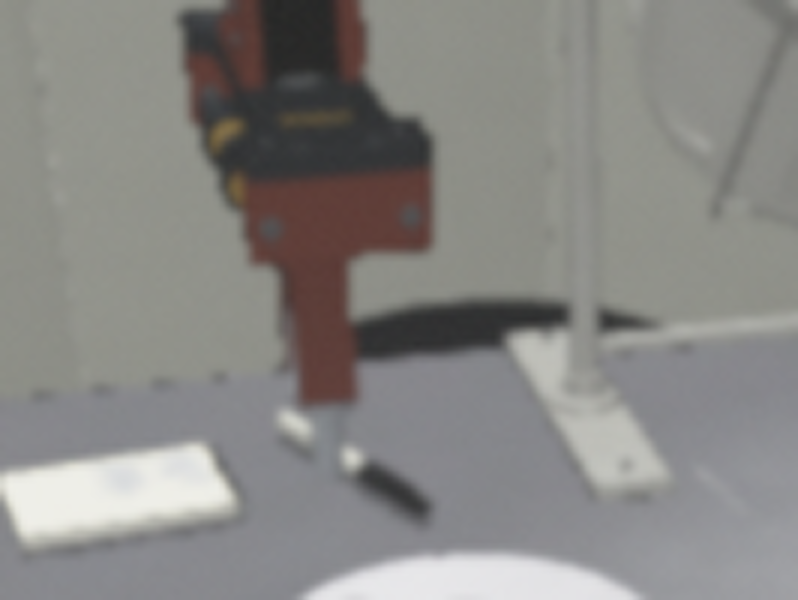

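The pin is held upright, with the tip near side px (224.5,128.3). I'll check that against the projection.

Run:
```python
from h import *
for z in (.107,.111,.115):print(z,proj("side",[.5011,.1191,z]),proj("side",[.5061,.1191,z]))
```

```text
0.107 [224.74735543 129.92578588] [226.78993346 129.69298102]
0.111 [224.62909911 128.41028218] [226.67653625 128.17872107]
0.115 [224.51029434 126.88774981] [226.56261373 126.65744648]
```

Emit:
apply_moves --pt "15 9.4 -16 0 0" --pt "15 9.4 -16 30 0" --pt "15 9.4 -16 60 0" --pt "15 9.4 -16 60 0" --pt "15 9.4 -16 60 0"

```text
t: 4.88
tcp_pos: [0.5115, 0.1322, 0.1003]
ee_rot: [-0.0, 1.0, -0.0, 0.0]
contact_force: [0.1, -0.4, -1.4]
opening: 0.0233
grasp_force: 30.0
```

Run:
```python
from h import *
st([.5105,.135,.16])
a=capture("side")[:,:,::-1];b=capture("top")[:,:,::-1]
cv2.imwrite("pics/c4.png",np.hstack([crop(a,200,120,66,75,6),crop(b,130,190,66,75,6)]))
```

```text
t 4.88 tcp [0.5115 0.1322 0.1003] yaw -0.001 zax [ 0.001  0.    -1.   ] F [ 0.1 -0.4 -1.4] open 0.0233 g 30.0 q6 1.69
shift mm [ -0.9  -2.8 -59.7]
```

View pics/c4.png

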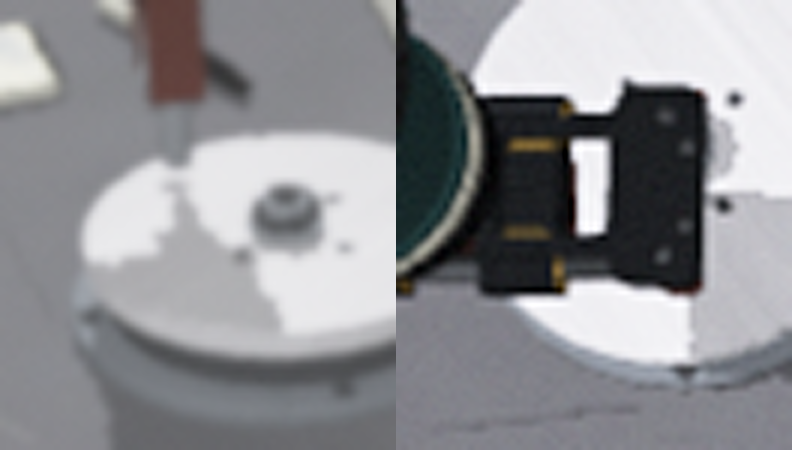

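Side crop: the tip is just above the hole, tip ≈(229.2,147) and hole ≈(229.2,151). I'll correct the residual offset.

Emit:
apply_moves --pt "15 -0.9 -2.5 0 0" --pt "15 -0.9 -2.5 0 0" --pt "15 -0.9 -2.5 0 0"

```text
t: 5.35
tcp_pos: [0.5099, 0.1351, 0.1]
ee_rot: [-0.0, 1.0, -0.0, 0.0]
contact_force: [0.3, 0.5, -0.8]
opening: 0.0235
grasp_force: 30.0
```

Run:
```python
from h import *
st([.5105,.135,.16])
for p in ([.5115,.1322,.0517],[.5105,.135,.0517],[.5105,.135,.04]):print(proj("side",p))
import bench
p=observe()["tcp_pos"]-np.array([0,0,.0486]);print(proj("side",p))
```

```text
t 5.35 tcp [0.5099 0.1351 0.1   ] yaw -0.000 zax [ 0.  0. -1.] F [ 0.3  0.5 -0.8] open 0.0235 g 30.0 q6 1.70
shift mm [  0.7   0.1 -60. ]
[229.49559981 147.3014074 ]
[228.90701098 146.85021348]
[229.20802093 150.94102063]
[228.66598193 146.98376142]
```

Emit:
apply_moves --pt "15 0.4 0 8 0" --pt "15 0.4 0 10 0" --pt "15 0.4 0 12 0" --pt "15 0.4 0 13 0" --pt "15 0.4 0 13 0"

```text
t: 5.98
tcp_pos: [0.5102, 0.1349, 0.0866]
ee_rot: [-0.0, 1.0, -0.0, -0.0]
contact_force: [0.7, 0.2, -1.2]
opening: 0.0234
grasp_force: 30.0
```

Emit:
apply_moves --pt "15 0 0 2 0" --pt "15 0 0 4 0" --pt "15 0 0 6 0" --pt "15 0 0 6 0"

```text
t: 6.48
tcp_pos: [0.51, 0.135, 0.0805]
ee_rot: [-0.0, 1.0, -0.0, -0.0]
contact_force: [0.1, 0.8, -0.9]
opening: 0.0239
grasp_force: 30.0
```

Tip is at about z=32 mm with no contact force, so it is in the hole. Continue down to the ring.

Emit:
apply_moves --pt "15 0 0 2 0" --pt "15 0 0 4 0" --pt "15 0 0 5 0" --pt "15 0 0 6 0" --pt "15 0 0 6 0"

```text
t: 7.1
tcp_pos: [0.5102, 0.135, 0.0747]
ee_rot: [-0.0, 1.0, -0.0, 0.0]
contact_force: [0.4, -0.4, -0.5]
opening: 0.0237
grasp_force: 30.0
```

Emit:
apply_moves --pt "15 0 0 0.5 0" --pt "15 0 0 1 0" --pt "15 0 0 1.5 0" --pt "15 0 0 1.5 0"

```text
t: 7.6
tcp_pos: [0.5105, 0.135, 0.0744]
ee_rot: [-0.0, 1.0, -0.0, 0.0]
contact_force: [-3.8, -0.1, 12.9]
opening: 0.0239
grasp_force: 30.0
```

Contact with the ring at 13 N (about 10 N/mm), so the pin is in the hole. Next I'll compute the winding arc.

Run:
```python
from h import *
st()
C=np.array([.5485,.0892]);P=np.array([.5105,.135]);a=np.arctan2(*(P-C)[::-1]);r=.0598
f=lambda th:np.array([r*np.cos(a+th)-r*np.cos(a),-(r*np.sin(a+th)-r*np.sin(a))])*1000
for th in np.r_[.06:.31:.06,.35:1.31:.05]:print("%.2f"%th,f(th).round(1),"abs",(C+r*np.array([np.cos(a+th),np.sin(a+th)])).round(4))
```

```text
t 7.60 tcp [0.5105 0.135  0.0744] yaw -0.000 zax [ 0.001  0.    -1.   ] F [-3.8 -0.1 12.9] open 0.0239 g 30.0 q6 1.70
0.06 [-2.7  2.4] abs [0.5076 0.1328]
0.12 [-5.2  4.9] abs [0.5051 0.1303]
0.18 [-7.6  7.6] abs [0.5027 0.1276]
0.24 [-9.8 10.4] abs [0.5005 0.1248]
0.30 [-11.9  13.3] abs [0.4984 0.1219]
0.35 [-13.5  15.9] abs [0.4969 0.1193]
0.40 [-14.9  18.5] abs [0.4954 0.1167]
0.45 [-16.2  21.2] abs [0.4941 0.114 ]
0.50 [-17.4  23.9] abs [0.4929 0.1113]
0.55 [-18.4  26.7] abs [0.4919 0.1085]
0.60 [-19.3  29.6] abs [0.491  0.1056]
0.65 [-20.1  32.5] abs [0.4903 0.1027]
0.70 [-20.7  35.4] abs [0.4896 0.0998]
0.75 [-21.1  38.4] abs [0.4892 0.0968]
0.80 [-21.4  41.3] abs [0.4889 0.0939]
0.85 [-21.6  44.3] abs [0.4887 0.0909]
0.90 [-21.6  47.3] abs [0.4887 0.0879]
0.95 [-21.5  50.3] abs [0.4889 0.0849]
1.00 [-21.2  53.3] abs [0.4891 0.0819]
1.05 [-20.7  56.2] abs [0.4896 0.079 ]
1.10 [-20.2  59.2] abs [0.4902 0.076 ]
1.15 [-19.4  62.1] abs [0.4909 0.0731]
1.20 [-18.5  64.9] abs [0.4918 0.0703]
1.25 [-17.5  67.7] abs [0.4928 0.0675]
1.30 [-16.4  70.5] abs [0.4939 0.0647]
```

Emit:
apply_moves --pt "15 -2.7 2.4 0 0" --pt "15 -5.2 4.9 0 0" --pt "15 -7.6 7.6 0 0" --pt "15 -9.8 10.4 0 0" --pt "15 -9.8 10.4 0 0"

```text
t: 8.22
tcp_pos: [0.5023, 0.126, 0.0745]
ee_rot: [-0.001, 1.0, -0.001, 0.002]
contact_force: [0.5, 5.4, 6.8]
opening: 0.0237
grasp_force: 30.0
```

Emit:
apply_moves --pt "15 -1.1 1.4 0.2 0" --pt "15 -2.1 2.9 0.3 0" --pt "15 -2.1 2.9 0.3 0" --pt "15 -2.1 2.9 0.3 0"

```text
t: 8.72
tcp_pos: [0.5006, 0.1236, 0.0744]
ee_rot: [-0.002, 1.0, -0.001, 0.002]
contact_force: [-0.1, 7.4, 9.5]
opening: 0.0235
grasp_force: 30.0
```

```bash
cat > w.py <<'E'
from h import *
st();p=observe();C=np.array([.5485,.0892]);d=p["tcp_pos"][:2]-C;a=np.arctan2(d[1],d[0]);F=p["contact_force"][:2]
print("theta %.3f r %.4f Frad %.1f Ftan %.1f"%(a-2.2636,np.hypot(*d),F@d/np.hypot(*d),F@[-np.sin(a),np.cos(a)]))
E
python3 w.py
```

```text
t 8.72 tcp [0.5006 0.1236 0.0744] yaw -0.002 zax [ 0.005  0.003 -1.   ] F [-0.1  7.4  9.5] open 0.0235 g 30.0 q6 1.68
theta 0.256 r 0.0590 Frad 4.4 Ftan -6.0
```

Emit:
apply_moves --pt "15 -0.6 0.8 0 0" --pt "15 -1.3 1.6 0 0" --pt "15 -1.9 2.4 0 0" --pt "15 -1.9 2.4 0 0"

```text
t: 9.22
tcp_pos: [0.4987, 0.1211, 0.0744]
ee_rot: [-0.002, 1.0, -0.001, 0.002]
contact_force: [0.0, 6.7, 8.2]
opening: 0.0237
grasp_force: 30.0
```

Emit:
apply_moves --pt "15 -0.5 0.9 0 0" --pt "15 -1.0 1.8 0 0" --pt "15 -1.4 2.6 0 0" --pt "15 -1.4 2.6 0 0"

```text
t: 9.72
tcp_pos: [0.4963, 0.1179, 0.0736]
ee_rot: [-0.001, 1.0, -0.0, 0.001]
contact_force: [0.6, 4.2, 0.9]
opening: 0.0236
grasp_force: 30.0
```

```bash
python3 w.py
```

```text
t 9.72 tcp [0.4963 0.1179 0.0736] yaw -0.001 zax [ 0.003  0.002 -1.   ] F [0.6 4.2 0.9] open 0.0236 g 30.0 q6 1.67
theta 0.375 r 0.0596 Frad 1.5 Ftan -3.9
```

The vertical force fell to 0.9 N and z dropped 0.8 mm, so the lock hole is at about θ≈0.38. I'll press down gently.

Emit:
apply_moves --pt "15 0 0 0.4 0" --pt "15 0 0 0.8 0" --pt "15 0 0 1.2 0" --pt "15 0 0 1.2 0"

```text
t: 10.22
tcp_pos: [0.4953, 0.1167, 0.0716]
ee_rot: [-0.0, 1.0, -0.0, 0.0]
contact_force: [2.4, 4.0, -0.2]
opening: 0.0235
grasp_force: 30.0
```

```bash
python3 w.py
```

```text
t 10.22 tcp [0.4953 0.1167 0.0716] yaw -0.000 zax [ 0.  0. -1.] F [ 2.4  4.  -0.2] open 0.0235 g 30.0 q6 1.67
theta 0.401 r 0.0599 Frad -0.3 Ftan -4.6
```

Emit:
apply_moves --pt "15 0 0 1 0" --pt "15 0 0 2 0" --pt "15 0 0 3 0" --pt "15 0 0 4 0" --pt "15 0 0 4 0"

```text
t: 10.85
tcp_pos: [0.4951, 0.1166, 0.0675]
ee_rot: [0.0, 1.0, -0.0, 0.0]
contact_force: [3.3, 3.1, -1.7]
opening: 0.0233
grasp_force: 30.0
```

Emit:
apply_moves --pt "15 0 0 1.5 0" --pt "15 0 0 3 0" --pt "15 0 0 4.5 0" --pt "15 0 0 5.5 0" --pt "15 0 0 5.5 0"

```text
t: 11.48
tcp_pos: [0.495, 0.1166, 0.062]
ee_rot: [-0.0, 1.0, -0.0, -0.0]
contact_force: [3.4, 2.8, -2.9]
opening: 0.0231
grasp_force: 30.0
```

```bash
python3 w.py
```

```text
t 11.47 tcp [0.495  0.1166 0.062 ] yaw -0.000 zax [-0.  0. -1.] F [ 3.4  2.8 -2.9] open 0.0231 g 30.0 q6 1.67
theta 0.404 r 0.0601 Frad -1.8 Ftan -4.0
```

Emit:
apply_moves --pt "15 0 0 0.8 0" --pt "15 0 0 1.6 0" --pt "15 0 0 2.2 0" --pt "15 0 0 2.6 0" --pt "15 0 0 2.6 0"

```text
t: 12.1
tcp_pos: [0.4952, 0.1168, 0.0605]
ee_rot: [-0.0, 1.0, -0.0, 0.0]
contact_force: [0.1, 3.8, 10.2]
opening: 0.0235
grasp_force: 30.0
```

Fully home, tip at about 12 mm. I'll ease the spring load onto the lock and then release.

Emit:
apply_moves --pt "15 0.2 -0.4 0 0" --pt "15 0.4 -0.7 0 0" --pt "15 0.5 -1.0 -0.4 0" --pt "15 0.5 -1.0 -0.8 0" --pt "15 0.5 -1.0 -0.8 0"

```text
t: 12.72
tcp_pos: [0.4956, 0.1176, 0.0606]
ee_rot: [-0.0, 1.0, -0.0, 0.0]
contact_force: [1.3, 3.8, 5.5]
opening: 0.0237
grasp_force: 30.0
```

```bash
python3 w.py
```

```text
t 12.72 tcp [0.4956 0.1176 0.0606] yaw -0.000 zax [ 0.  0. -1.] F [1.3 3.8 5.5] open 0.0237 g 30.0 q6 1.67
theta 0.385 r 0.0601 Frad 0.7 Ftan -4.0
```

Emit:
apply_moves --pt "15 0.1 -0.3 0 0" --pt "15 0.2 -0.6 0 0" --pt "15 0.4 -0.8 0 0" --pt "15 0.5 -1.0 0 0" --pt "15 0.5 -1.0 0 0"

```text
t: 13.35
tcp_pos: [0.4957, 0.1179, 0.0606]
ee_rot: [0.001, 1.0, 0.0, -0.0]
contact_force: [1.0, -0.5, 6.7]
opening: 0.0238
grasp_force: 30.0
```

```bash
python3 w.py
```

```text
t 13.35 tcp [0.4957 0.1179 0.0606] yaw 0.000 zax [-0.001 -0.001 -1.   ] F [ 1.  -0.5  6.7] open 0.0238 g 30.0 q6 1.67
theta 0.381 r 0.0601 Frad -1.1 Ftan -0.0
```

The lock carries the load now (tangential ≈ 0). Open the fingers.

Emit:
apply_moves --pt "50 0 0 0 0" --pt "50 0 0 0 0" --pt "50 0 0 0 0" --pt "50 0 0 0 0" --pt "50 0 0 0 0"

```text
t: 13.98
tcp_pos: [0.4959, 0.1187, 0.0603]
ee_rot: [-0.0, 1.0, -0.0, -0.0]
contact_force: [0.4, 0.7, -0.2]
opening: 0.0499
grasp_force: 0.0
```

Emit:
apply_moves --pt "50 0 0 -10 0" --pt "50 0 0 -30 0" --pt "50 0 0 -60 0" --pt "50 0 0 -100 0" --pt "50 0 0 -140 0"

```text
t: 14.6
tcp_pos: [0.4958, 0.1186, 0.2023]
ee_rot: [-0.0, 1.0, -0.0, 0.0]
contact_force: [0.6, -0.7, 0.4]
opening: 0.0499
grasp_force: 0.0
```

Emit:
apply_moves --pt "50 0 60 0 0" --pt "50 0 120 0 0" --pt "50 0 180 0 0" --pt "50 0 240 0 0" --pt "50 0 240 0 0"

```text
t: 15.22
tcp_pos: [0.4963, -0.1254, 0.2013]
ee_rot: [0.001, 1.0, -0.003, 0.001]
contact_force: [0.8, 0.6, -0.4]
opening: 0.05
grasp_force: 0.0
```

Run:
```python
from h import *
st()
a=capture("side")[:,:,::-1];b=capture("top")[:,:,::-1]
cv2.imwrite("pics/c5.png",np.hstack([crop(a,200,120,100,100,4),crop(b,130,165,100,100,4)]))
for z in(.078,.082,.086):print(z,proj("side",[.4957,.118,z])-[200,120],proj("top",[.4957,.118,z])-[130,165])
```

```text
t 15.22 tcp [ 0.4963 -0.1254  0.2013] yaw -0.006 zax [ 0.002 -0.002 -1.   ] F [ 0.8  0.6 -0.4] open 0.0500 g 0.0 q6 1.19
0.078 [23.49021766 21.16588418] [28.79729655 70.09108407]
0.082 [23.37080215 19.69788922] [28.35455371 69.92070024]
0.086 [23.25084083 18.22318445] [27.90821203 69.74893145]
```

View pics/c5.png

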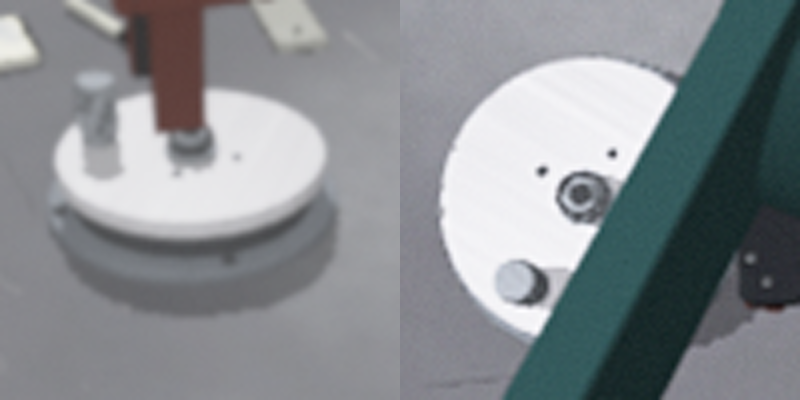

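The pin stands upright in the wheel. Its top is at side crop px (24,19.7), which matches the predicted fully-home height of 82 mm, and the robot is clear of everything.

```bash
python3 -c "
from bench import *
print(arm.job_done())"
```

```text
the job is handed in; nothing more can be done
None
```

I locked the wheel at about 0.38 rad with the pin fully home (lower end about 12 mm above the table) and released, and handed the job in after about 15 s of robot time; the hand-in returned no verdict.

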